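Wind the microscope head up to its stop

TASK

Clear space under the boom-stand microscope: take the red grip of the hand crank on the sloping gearbox and wind it clockwise, raising the microscope head, until you feel it come up against its top stop, without forcing it past that. Then back the crank off by a quarter turn so that it is not left jammed, let go, and leave the glassware and the slide box standing where they are.

Things in the scene. Friction and masses are not known exactly. Their poses are not given: they have to be found in the camera images.
- stand: Fixed boom stand. Grey base plate 18 mm thick, x -95 to 245, y -95 to 265 mm in its frame. White gearbox on it, 140 mm wide; its 150 mm long top face slopes up along +x at 30 degrees. Steel column, radius 20 mm, at x 170, y 120 mm, 563 mm tall. Origin: on the bench straight below point axis; z up, x away from the robot at yaw 0.
- axis (a point): Point where the crank's axis meets the middle of the gearbox's sloping face, 105 mm above the bench. Axes as body stand's; in them the crank's axis points out of the face along (-0.5, 0, 0.866), 30 degrees from vertical.
- crank (a joint): Crank angle, rad; grows clockwise seen looking onto the sloping face; head rises 20 mm a turn. At whole turns the arm points straight up the slope. Stays where left. Turning takes about 3 N at the grip. The springy top stop is out of sight and must be felt, 1 to 1.5 turns clockwise of the start; there the force rises steeply: 8 to 15 N at the grip tells it, over 30 N forces it.
- grip (a point): Middle of the crank's red flat grip: 24 mm along the arm, 14 mm thick across it (pinch this way), 44 mm tall; 45 mm from the axis, 45 mm off the sloping face, 18 mm below the grip's free end, 25 mm above the steel arm. Fixed to the arm, does not spin. Axes: z out of the face along the crank's axis, x outward along the arm, y across the thickness.
- lens (a point): Lower end of the lens tube (radius 22 mm) of the moving microscope head, at x 90, y 180 mm of body stand. The head overhangs the far part of the gearbox: white body from x 55 mm on, y 35 to 230, underside 77 mm above this point (over 380 mm above the bench), eyepieces forward to about x 20 at y 130 to 230. It rises with the crank.
- bottle: Bystander: amber bottle with white cap, diameter 56, height 115 mm, standing on the bench right of the stand. Origin: centre of its underside, z up.
- beaker: Bystander: open glass cup, diameter 66, height 80 mm, on the bench right of the stand. Origin: centre of its underside, z up.
- slide_box: Bystander: closed wooden slide box 90 x 170 x 36 mm, on the bench left of the stand. Origin: centre of its underside, z up.
- dish: Bystander: shallow glass dish, diameter 84, height 16 mm, on the stand's base plate under the lens. Origin: centre of its underside, z up.

How it is judged:
By the outcome, as a careful person would: the job done as asked, in the order asked, and still so for the second after the job is handed in, with the robot touching nothing.
It also fails if it takes over 72 s, if anything falls off the work surface, if the arm or the gripper's body presses on something with over 40 N, if the wrist force passes 120 N, or if a joint passes its speed limit or range.

ROBOT

A 6-joint arm with a two-finger parallel gripper is mounted at the origin on the work surface. World frame = base frame: x ahead of the robot, y to its left, z up, the work surface at z = 0. Lengths are in m, angles in degrees, forces in N, time in s.
With the tool pointing down it reaches from about 0.325 to 0.775 m from the base axis. Payload 5.5 kg.
Tool frame: the origin (TCP) lies at the very end of the fingers, on their centre line; the grasp point (between the pads) lies 19 mm behind it; z points along the fingers, y is the line along which they close (so a half turn about z gives the same grasp; the last joint's range is limited). The gripper opens to 88 mm and grips with 3 to 60 N. Pads are 20 mm wide; open, the fingers measure 115 mm over their backs; the gripper's body (75 mm by 178 mm) begins 61 mm behind the grasp point.
Start: joints at [-74.181, 5.22, 70.514, -0, 104.267, -3.249], TCP at [0.196, -0.567, 0.223] pointing down, gripper open.
Joint ranges: [-164.24, 164.24], [-49.07, 125.15], [9.68, 141.18], [-86.29, 266.29], [3.28, 154.24], [-151.56, 151.56]. Speed limits (degrees/s): [147.25, 147.25, 172.46, 180, 180, 180].

INTERFACE

Orientations are given as [roll, pitch, yaw] about the fixed x, y, z axes, in that order (R = Rz(yaw) Ry(pitch) Rx(roll)).
In Python, from workcell import * gives the robot as it stands. The module is installed in compiled form; this text tells all that it offers. Calls block until the motion is done:
- move_ptp(position, orientation): joint-space move of the TCP to a pose.
- move_linear(position, orientation=None, v=0.15, threshold=None): straight line of the TCP; orientation=None keeps the orientation; v is the mean speed in m/s. With threshold (N) it stops when the force on the tool has changed by that much, and returns True; else False.
- move_joints(angles): joint-space move.
- command_gripper(opening): finger opening in m; the grip force is fixed at half the most; returns when the fingers have stopped.
- pause(seconds).
- ik(position, orientation): joint angles nearest the present ones, or None.
- grab_frame(name): name is "scene" or "side" or "wrist"; returns the picture (400x640x3 uint8, red, green, blue); there is no depth.
- camera_params(name): a dict with "fx", "fy", "cx", "cy" (pixels), "k1" (the pictures are not rectified: a ray, as slopes to the right and down, at radius r is drawn at 1 + k1 r^2 times it, then the intrinsics apply), "rvec" (rotation vector, rad) and "tvec" (3), from world to camera coordinates, as OpenCV has them; the wrist camera has in their place "tool_from_camera" (4x4, takes a point from camera to tool coordinates, whose origin is the TCP and whose axes are the flange's). Camera axes: x right, y down, z forward; pixel columns grow to the right and rows downward; lengths in m; the calibration is good to about 2 mm. A picture is of the moment at which its call begins: read the wrist's pose just before it. camera_params takes no time and is no camera call.
A pose or a line that the arm cannot do raises Unreachable and nothing moves.
- close_job(): hands the job in; it is judged then, once.
Trained networks look in the newest picture that a camera, given by its name, has taken for a name from the list of things; names that differ only in an ending like _2 or _b are one class to them, and where a whole thing is asked for, a point or a joint stands for the part that bears it (a point fixed in the world has none). Each returns a list of dicts, best first, with "confidence" (0 to 1); they miss things now and then, are a little off and sometimes report something else, mostly with a low value. They report only what shows in the picture. A call takes as long as a camera call.
- spot_in(camera, target): "xyz" ([x, y, z] in m, in world coordinates, good to about 4 mm: the middle of the surface that is visible of it).
Readings, each from a call of its own:
- current_clock(): time.
- current_joint_pos(): joint angles.
- current_qvel(): joint speeds.
- current_joint_torque(): joint torques, N m.
- current_eef_pos(): TCP position.
- current_orientation(): TCP orientation.
- current_ft_force(): force on the tool from outside, world axes, zero at the start.
- current_ft_torque(): the same for the moment, N m.
- current_finger_gap(): finger opening in m.
- current_grip_force(): force on a finger pad.
Only numpy, scipy, OpenCV 4.12 (cv2) and the standard library are available. Lean on these libraries where they do the work, as an engineer would, in place of code of your own. Each camera call takes 0.05 s, during which the arm holds its last target. There are 200 camera calls.

## Working session

There is one attempt and no reset: what is moved stays moved. The work goes in short steps, each a Python script; the robot and the scene stay as the last script left them, time stands still between calls to the robot, and variables do not carry over. Pictures are saved under pics/ and viewed, at most 10 in all, crops included, and the job is handed in when it is done.

```bash
mkdir -p pics
python3 - <<'E'
from workcell import *
import cv2,numpy as np
for c in ("scene","side"):
    im=grab_frame(c); cv2.imwrite(f"pics/{c}0.png",im[:,:,::-1])
    p=camera_params(c); print(c,p)
    for t in ("grip","axis","lens","crank","stand","bottle","beaker","slide_box","dish"):
        try: print(t,[(np.round(d["xyz"],3).tolist(),round(d["confidence"],2)) for d in spot_in(c,t)[:3]])
        except Exception as e: print(t,e)
print(current_clock())
E
```

```text
scene {'fx': 469.6159715661457, 'fy': 469.6159715661457, 'cx': 328.47781966459866, 'cy': 195.57947499035518, 'k1': -0.0332435172585134, 'rvec': array([ 0.70248163, -2.82453366,  0.7653308 ]), 'tvec': array([0.50057969, 0.29232692, 1.36969411])}
grip [([0.58, 0.012, 0.131], 0.57)]
axis []
lens [([0.672, 0.155, 0.472], 0.64), ([0.58, 0.01, 0.128], 0.39)]
crank [([0.583, 0.009, 0.127], 0.69), ([0.652, 0.125, 0.078], 0.56)]
stand [([0.652, 0.13, 0.076], 0.93), ([0.58, 0.009, 0.133], 0.18)]
bottle [([0.517, -0.217, 0.068], 0.72)]
beaker [([0.64, -0.254, 0.051], 0.91)]
slide_box [([0.607, 0.356, 0.039], 0.83)]
dish [([0.633, 0.173, 0.025], 0.85)]
side {'fx': 494.14421566692494, 'fy': 494.14421566692494, 'cx': 322.63146922870635, 'cy': 201.73495031558116, 'k1': -0.15306865774429182, 'rvec': array([ 0.85699798, -2.40522119,  1.26219907]), 'tvec': array([0.47707472, 0.3686729 , 1.28118562])}
grip [([0.573, 0.018, 0.124], 0.7), ([0.64, 0.186, 0.458], 0.26)]
axis [([0.637, 0.131, 0.076], 0.88)]
lens [([0.639, 0.184, 0.453], 0.77)]
crank [([0.58, 0.019, 0.128], 0.51)]
stand [([0.634, 0.129, 0.082], 0.6)]
bottle [([0.511, -0.219, 0.062], 0.62)]
beaker [([0.58, 0.019, 0.126], 0.72), ([0.634, -0.241, 0.059], 0.59), ([0.637, 0.183, 0.457], 0.48)]
slide_box [([0.601, 0.364, 0.032], 0.89)]
dish [([0.629, 0.17, 0.029], 0.57)]
1.0
```

View pics/scene0.png

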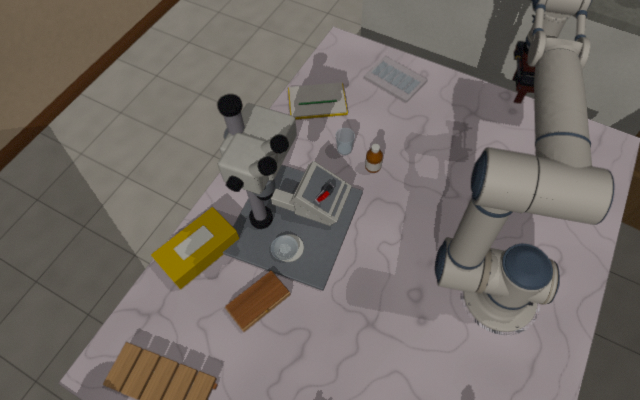

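View pics/side0.png

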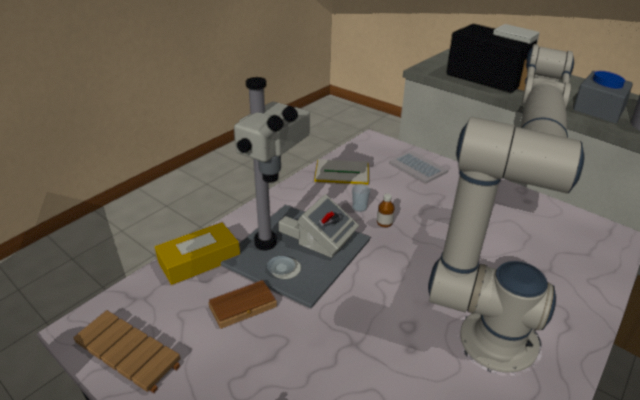

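Scene picture: the red grip is at about (324,195) on the gearbox, with the column base at (261,217). In the side picture the grip is at (329,217) and the column runs from (257,83) to (265,240). I'll enlarge both around the stand.

Run:
```python
import cv2,numpy as np
a=cv2.imread("pics/scene0.png")[150:300,220:370]; b=cv2.imread("pics/side0.png")[170:320,220:370]
o=np.hstack([cv2.resize(i,(400,400),interpolation=cv2.INTER_CUBIC) for i in (cv2.resize(a,None,fx=1,fy=1),b)])
cv2.imwrite("pics/crop0.png",o)
```

```text
(no output)
```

View pics/crop0.png

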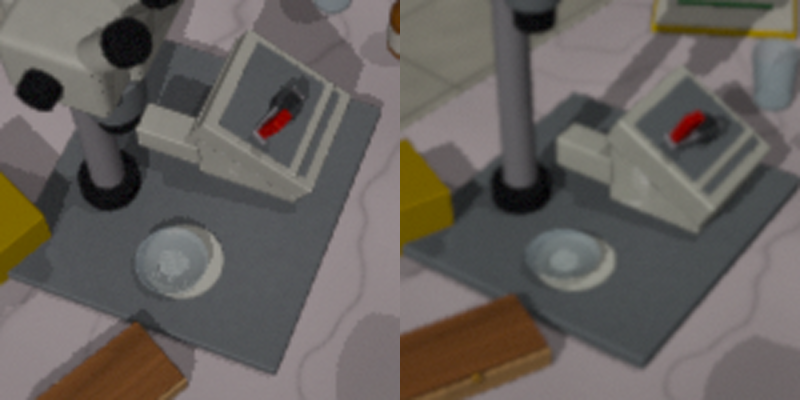

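```bash
cat > fit.py <<'E'
from workcell import *
import cv2,numpy as np
from scipy.optimize import least_squares
def proj(c,P):
    p=camera_params(c);R=cv2.Rodrigues(p["rvec"])[0]
    q=np.atleast_2d(P)@R.T+p["tvec"];s=q[:,:2]/q[:,2:];s=s*(1+p["k1"]*(s**2).sum(1,keepdims=True))
    return s*[p["fx"],p["fy"]]+[p["cx"],p["cy"]]
c,s=np.cos(np.pi/6),.5
def face(u,v): return [u*c,v,.105+u*s]
NL,NR,FL,FR=[-.095,.265,.018],[-.095,-.095,.018],[.245,.265,.018],[.245,-.095,.018]
UR,LR,LL,UL=face(.075,-.07),face(-.075,-.07),face(-.075,.07),face(.075,.07)
obs={"scene":[(NL,276,368),(NR,380,103),(FL,12,273),(UR,250,32),(LR,350,95),(LL,308,193),(UL,203,152)],
 "side":[(NL,640,362),(NR,798,178),(FR,577,95),(UR,680,70),(LR,768,147),(LL,697,228),(UL,613,120)]}
off={"scene":(220,150),"side":(220-150,170)}
def W(P,p):
    y=p[2];R=np.array([[np.cos(y),-np.sin(y),0],[np.sin(y),np.cos(y),0],[0,0,1]])
    return np.array(P)@R.T+[p[0],p[1],p[3] if len(p)>3 else 0]
def res(p):
    r=[]
    for k,o in obs.items():
        z=np.array([np.array(i[1:])/(400/150)+off[k] for i in o])
        r.append(proj(k,W([i[0] for i in o],p))-z)
    return np.vstack(r).ravel()
if __name__=="__main__":
    f=least_squares(res,[.6,0,0,0],loss="soft_l1")
    print(f.x,np.degrees(f.x[2]));print(res(f.x).reshape(-1,2).round(1).tolist())
    # grip angle: red centroid per camera
    for k in ("scene","side"):
        im=cv2.imread(f"pics/{k}0.png").astype(int)
        m=(im[...,2]>130)&(im[...,1]<60)&(im[...,0]<60);m[:150]=0;m[260:]=0;m[:,:280]=0;m[:,380:]=0
        z=np.argwhere(m).mean(0)[::-1];print(k,z,m.sum())
        def g(t): return W([.045*np.cos(t)*c-.047*s, -.045*np.sin(t), .105+.045*np.cos(t)*s+.047*c],f.x)
        ts=np.radians(np.arange(0,360,5)); e=[np.linalg.norm(proj(k,g(t))-z) for t in ts]
        i=np.argsort(e)[:4];print(np.degrees(ts[i]).round(),np.array(e)[i].round(1),g(ts[i[0]]))
E
python3 fit.py
```

```text
[ 0.59618199 -0.02427784  0.13617858 -0.01352433] 7.802457931154655
[[-0.7, 0.9], [-1.4, 1.7], [-5.3, -0.2], [-1.9, -1.0], [-0.7, 0.2], [0.2, 0.2], [-1.4, -9.4], [2.8, 0.6], [1.2, 0.6], [-1.3, -0.2], [0.6, -1.2], [1.8, 1.3], [7.1, -5.0], [2.3, 2.0]]
scene [323.6 195.8] 5
[285. 280. 290. 275.] [1.3 1.7 2.  2.7] [0.5769917  0.01696542 0.13800229]
side [327.66666667 214.33333333] 3
[300. 305. 295. 310.] [1.1 1.2 2.  2. ] [0.58691408 0.01378752 0.14342886]
```

```bash
sed -i 's/,(LL,308,193),(UL,203,152)\]/]/; s/,(LL,697,228)//; s/,(FL,12,273)//; s/\[.6,0,0,0\]/[.6,0,0]/; s/,loss="soft_l1"//' fit.py; python3 fit.py
cat > h.py <<'E'
from workcell import *
import numpy as np,cv2
from scipy.spatial.transform import Rotation as Ro
c,s=np.cos(np.pi/6),.5
def frame(yaw):
    Z=Ro.from_euler('z',yaw)
    return Z.apply([c,0,s]),Z.apply([0,1,0]),Z.apply([-s,0,c])   # up-slope, left, normal
def tool(yaw,phi):
    """orientation: z into face, fingers close tangentially at crank angle phi (cw, 0=up slope)"""
    u,l,n=frame(yaw); r=u*np.cos(phi)-l*np.sin(phi); z=-n; y=np.cross(z,r)
    return Ro.from_matrix(np.stack([r,y,z],1)).as_euler('xyz',degrees=True)
def pos(A,yaw,phi,h,R=.045):
    """TCP for point at height h off face, radius R"""
    u,l,n=frame(yaw); return np.asarray(A)+R*(u*np.cos(phi)-l*np.sin(phi))+h*n
E
python3 - <<'E'
from h import *
A=[.596,-.024,.105];yaw=.13
print(camera_params("wrist"))
for h in (.03,.12,.2,.25):
  for d in range(-360,361,30):
    j=ik(pos(A,yaw,np.radians(d),h),tool(yaw,np.radians(d)))
    print(h,d,None if j is None else np.round(j).tolist()) if h in(.03,.2) else 0
E
```

```text
[ 0.59156266 -0.01598608  0.12896987] 7.389428989934854
[[-1.5, 2.5], [-0.9, 2.2], [-1.9, -1.1], [-0.3, 0.7], [1.5, -0.4], [1.4, -0.6], [-1.5, -2.0], [0.4, -3.0], [1.8, -0.1], [1.5, 0.1]]
scene [323.6 195.8] 5
[285. 290. 280. 295.] [1.8 2.1 2.2 3. ] [0.57267017 0.02539444 0.15152662]
side [327.66666667 214.33333333] 3
[295. 290. 300. 285.] [0.7 1.2 1.5 2.4] [0.57934564 0.0235549  0.1552121 ]
{'fx': 314.76789212991014, 'fy': 314.76789212991014, 'cx': 322.24873359971747, 'cy': 198.2112590837508, 'k1': -0.060135386277524475, 'tool_from_camera': array([[-9.54061200e-04, -9.56247520e-01, -2.92557293e-01,
         8.07243852e-02],
       [ 9.99999280e-01, -6.99184316e-04, -9.75765265e-04,
        -3.47650978e-04],
       [ 7.28521644e-04, -2.92558013e-01,  9.56247498e-01,
        -1.62403699e-01],
       [ 0.00000000e+00,  0.00000000e+00,  0.00000000e+00,
         1.00000000e+00]])}
0.03 -360 [-10.0, -18.0, 104.0, 9.0, 66.0, 71.0]
0.03 -330 [-13.0, -18.0, 104.0, 11.0, 66.0, 98.0]
0.03 -300 [-16.0, -19.0, 106.0, 12.0, 66.0, 125.0]
0.03 -270 None
0.03 -240 None
0.03 -210 [-16.0, -29.0, 116.0
[... 1234 characters left out ...]
, 85.0, -47.0]
0.2 -90 [-9.0, -39.0, 105.0, 8.0, 85.0, -15.0]
0.2 -60 [-9.0, -35.0, 102.0, 8.0, 84.0, 15.0]
0.2 -30 [-11.0, -32.0, 99.0, 9.0, 84.0, 43.0]
0.2 0 [-14.0, -30.0, 98.0, 11.0, 84.0, 70.0]
0.2 30 [-17.0, -30.0, 98.0, 12.0, 85.0, 97.0]
0.2 60 [-21.0, -32.0, 100.0, 14.0, 85.0, 124.0]
0.2 90 None
0.2 120 None
0.2 150 [-23.0, -42.0, 109.0, 15.0, 86.0, -148.0]
0.2 180 [-19.0, -44.0, 111.0, 13.0, 86.0, -115.0]
0.2 210 [-15.0, -45.0, 111.0, 11.0, 86.0, -80.0]
0.2 240 [-11.0, -42.0, 109.0, 9.0, 85.0, -47.0]
0.2 270 [-9.0, -39.0, 105.0, 8.0, 85.0, -15.0]
0.2 300 [-9.0, -35.0, 102.0, 8.0, 84.0, 15.0]
0.2 330 [-11.0, -32.0, 99.0, 9.0, 84.0, 43.0]
0.2 360 [-14.0, -30.0, 98.0, 11.0, 84.0, 70.0]
```

```bash
cat >> h.py <<'E'
def wproj(P,tcp,rpy):
    p=camera_params("wrist");T=p["tool_from_camera"];R=Ro.from_euler('xyz',rpy,degrees=True).as_matrix()
    q=((np.atleast_2d(P)-tcp)@R-T[:3,3])@T[:3,:3]
    s_=q[:,:2]/q[:,2:];s_=s_*(1+p["k1"]*(s_**2).sum(1,keepdims=True))
    return s_*[p["fx"],p["fy"]]+[p["cx"],p["cy"]]
E
python3 - <<'E'
from h import *
import json
A=[.592,-.016,.105];yaw=.13;o=[]
move_ptp(pos(A,yaw,np.radians(270),.2,0),tool(yaw,np.radians(270)))
for i,(d,h,R) in enumerate(((270,.15,0),(330,.15,.03))):
    move_ptp(pos(A,yaw,np.radians(d),h,R),tool(yaw,np.radians(d))); pause(.2)
    t,q=current_eef_pos(),current_orientation()
    im=grab_frame("wrist");cv2.imwrite(f"pics/w{i}.png",im[:,:,::-1])
    o.append((list(map(float,t)),list(map(float,q))))
    for n in("grip","crank","axis"): print(n,[(np.round(x["xyz"],3).tolist(),round(x["confidence"],2)) for x in spot_in("wrist",n)[:2]])
json.dump(o,open("poses.json","w"));print(o,current_clock(),current_ft_force())
a=[cv2.imread(f"pics/w{i}.png") for i in(0,1)]
cv2.imwrite("pics/w.png",np.vstack([cv2.resize(x,(480,300),interpolation=cv2.INTER_AREA) for x in a]))
E
```

```text
grip [([0.578, -0.009, 0.128], 0.89)]
crank [([0.579, -0.005, 0.122], 0.95)]
axis [([0.608, 0.076, 0.048], 0.82)]
grip [([0.583, -0.0, 0.13], 0.66)]
crank [([0.58, -0.001, 0.125], 0.97)]
axis [([0.611, 0.077, 0.02], 0.72)]
[([0.5178507234615176, -0.02609835494779215, 0.23723056489237893], [149.8421111090807, 0.05902894961796461, 97.4211543060311]), ([0.5379274066799827, -0.008046653189151516, 0.24788374996228035], [163.8820506224717, -25.648835850129018, 41.16178056215043])] 5.3417 [0.03064392 0.02863219 0.19067486]
```

View pics/w0.png

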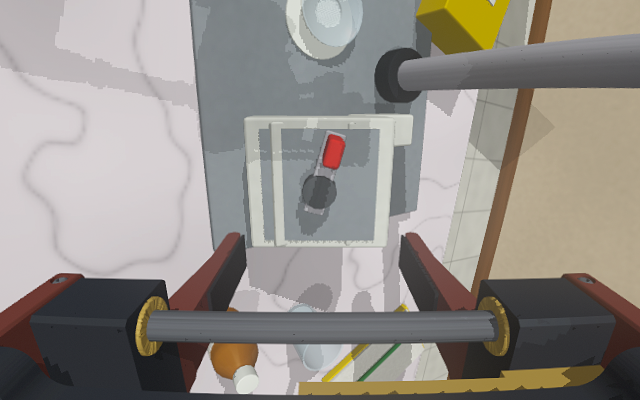

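View pics/w1.png

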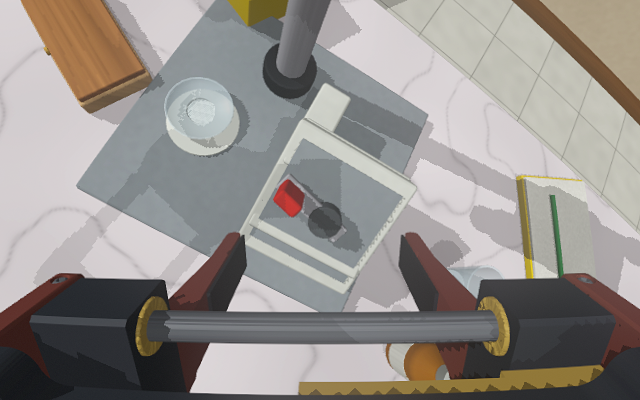

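Wrist pictures. w0: sloping face corners are LL (246,118), UL (390,117), UR (386,245) and LR (251,246), with the grip at (334,151). w1: corners are UL (308,122), UR (415,187), LR (350,290) and LL (242,233), with the grip at (289,197). I'll fit stand pose and crank angle to all of these.

```bash
cat > fit2.py <<'E'
from h import *
import json
from scipy.optimize import least_squares
po=json.load(open("poses.json"))
F=lambda A,y,u,l: A+frame(y)[0]*u+frame(y)[1]*l
co=[(-.075,.07),(.075,.07),(.075,-.07),(-.075,-.07)]
ob=[np.array([(246,118),(391,117),(386,245),(251,246)]),np.array([(242,233),(308,122),(416,187),(350,290)])]
red=[]
for i in(0,1):
    im=cv2.imread(f"pics/w{i}.png").astype(int);m=((im[...,2]>110)&(im[...,1]<80)&(im[...,0]<80)).astype(np.uint8)
    m[:100]=0;m[230:]=0;m[:,:250]=0;m[:,420:]=0
    n,_,st,ce=cv2.connectedComponentsWithStats(m);k=1+np.argmax(st[1:,4]);mo=cv2.moments((_==k).astype(np.uint8),True)
    red.append((st[k],ce[k],.5*np.degrees(np.arctan2(2*mo["mu11"],mo["mu20"]-mo["mu02"]))))
def box(A,y,ph):
    u,l,n=frame(y);r=u*np.cos(ph)-l*np.sin(ph);t=np.cross(n,r)
    return np.array([A+r*(.045+a)+t*b+n*h for a in(-.012,.012) for b in(-.007,.007) for h in(.019,.063)])
def res(p):
    A=p[:3];r=[]
    for i in(0,1):
        r+=list((wproj([F(A,p[3],*q) for q in co],*po[i])-ob[i]).ravel())
        b=wproj(box(A,p[3],p[4]),*po[i]);s_=red[i][0]
        mn,mx=b.min(0),b.max(0)
        r+=list(mn-s_[:2]+.5)+list(mx-s_[:2]-s_[2:4]+.5)
    return np.array(r)
print(red)
f=min((least_squares(res,[.592,-.016,.105,.13,a]) for a in np.radians([250,290,330])),key=lambda f:f.cost)
print(f.x,np.degrees(f.x[3:]));print(res(f.x).round(1).tolist())
E
python3 fit2.py
```

```text
[(array([323, 134,  22,  35, 544], dtype=int32), array([333.44669118, 151.68566176]), np.float64(-77.75294912123015)), (array([273, 180,  31,  37, 655], dtype=int32), array([289.0351145 , 199.14351145]), np.float64(56.932903244030996))]
[ 0.59840837 -0.02123502  0.09181823  0.12222306  4.92840177] [  7.00286526 282.37662114]
[0.1, 1.0, 2.0, 2.8, -1.5, 0.1, 2.8, -1.4, -3.2, 0.1, -2.7, 1.1, -2.3, 2.9, -3.4, -4.0, 1.8, -1.2, -5.0, 0.4, 1.8, -3.0, 4.1, 0.2]
```

```bash
cat >> fit2.py <<'E'
f=least_squares(lambda p:np.append(res(p),(p[2]-.105)/.0005),f.x)
print(f.x,np.degrees(f.x[3:]));print(res(f.x).round(1).tolist())
o=[]
for i,(x,y) in enumerate(((230,95),(230,110))):
    k=4;im=cv2.resize(cv2.imread(f"pics/w{i}.png")[y:y+190,x:x+200],(800//2,380),interpolation=cv2.INTER_CUBIC)
    P=lambda q:np.int32((wproj(q,*po[i])-[x,y])*2+.5)
    cv2.polylines(im,[P([F(f.x[:3],f.x[3],*q) for q in co])],True,(0,255,0))
    cv2.polylines(im,[cv2.convexHull(P(box(f.x[:3],f.x[3],f.x[4])))],True,(255,255,0))
    cv2.circle(im,tuple(map(int,P(f.x[:3])[0])),2,(255,0,255),-1);o.append(im)
cv2.imwrite("pics/ov.png",np.hstack(o))
E
python3 fit2.py|tail -2
```

```text
[ 0.59464952 -0.02019257  0.10213324  0.12460811  4.91410443] [  7.13951858 281.55744397]
[-0.6, 0.1, 6.4, 1.7, 2.4, 2.9, 2.7, 1.6, -1.4, -0.5, -0.4, 1.8, -5.2, 4.9, -4.5, -6.0, 4.6, -1.1, -4.5, 3.7, -1.1, -2.4, 2.9, 2.3]
```

View pics/ov.png

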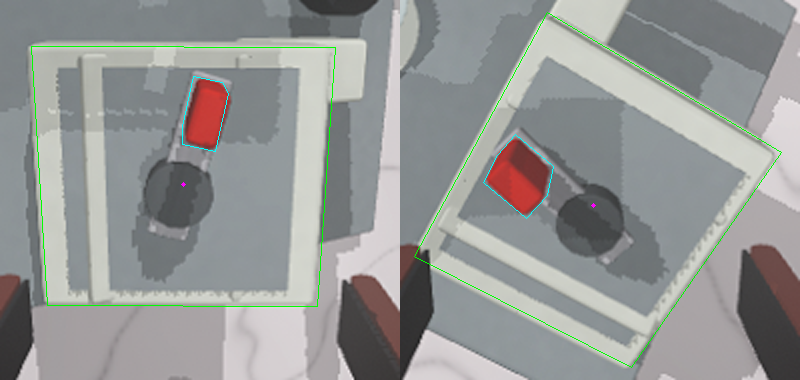

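```bash
cat >> fit2.py <<'E'
hub=[(319,191.5),(325,220)]
def res2(p):
    r=res(p)*np.tile([.4]*8+[1.]*4,2)
    for i in(0,1): r=np.append(r,wproj(p[:3]+p[5]*frame(p[3])[2],*po[i])[0]-hub[i])
    return r
print("----")
for z in (.102,.105):
    g=least_squares(lambda p:np.append(res2(p),(p[2]-z)/.0002),np.append(f.x,.02))
    print(g.x.round(4),np.degrees(g.x[3:5]),g.cost);print(res2(g.x).round(1).tolist())
E
python3 fit2.py|sed -n '/----/,$p'
```

```text
----
[ 0.5938 -0.0196  0.1019  0.1211  4.9307  0.0205] [  6.93942766 282.50587548] 33.04937651438276
[-0.5, -0.3, 2.3, 0.5, 0.6, 1.1, 0.7, 0.4, -1.6, -1.1, 0.0, 1.3, -2.4, 2.0, -2.1, -2.3, 1.5, -0.2, -2.2, 1.6, -1.6, -2.8, 2.4, 2.1, 1.5, 0.1, 0.6, -0.1]
[ 0.5927 -0.0195  0.1049  0.1207  4.9266  0.0188] [  6.91836444 282.27164397] 42.131739689804874
[-0.6, -0.4, 2.9, 0.4, 1.0, 1.5, 0.6, 0.8, -1.1, -1.2, 0.7, 1.6, -2.8, 2.2, -2.2, -2.5, 1.9, -0.1, -2.1, 2.1, -2.4, -2.5, 2.1, 2.8, 2.0, 0.2, 0.6, -0.2]
```

```bash
cat >> h.py <<'E'
A0=np.array([.5932,-.0195,.1042]);Y=.121;H=.028
def rep(ph):
    u,l,n=frame(Y);r=u*np.cos(ph)-l*np.sin(ph);t=-u*np.sin(ph)-l*np.cos(ph)
    F=current_ft_force();return np.array([F@r,F@t,F@n])   # radial, clockwise-tangential, normal
E
python3 - <<'E'
from h import *
ph=np.radians(282.3);o=tool(Y,ph)
command_gripper(.06)
move_ptp(pos(A0,Y,ph,.09),o)
print(move_linear(pos(A0,Y,ph,H),v=.06,threshold=6),rep(ph))
command_gripper(0.0)
print("closed",current_finger_gap(),current_grip_force(),rep(ph),current_ft_torque(),current_clock())
im=grab_frame("wrist");cv2.imwrite("pics/g.png",im[100:350,150:500,::-1])
E
```

```text
False [0.35224355 0.38319629 0.30666877]
closed 0.013863889155415664 29.582846760749817 [ 0.3115907  -4.8043544   3.16781848] [ 0.10266403  0.69572619 -0.10936486] 8.6833
```

View pics/g.png

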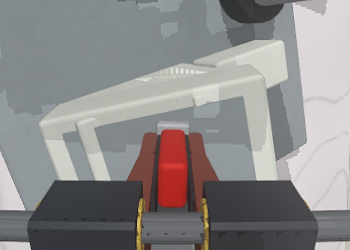

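```bash
cat >> h.py <<'E'
def wind(tool_from,tool_to,step,v,thr,dA=np.zeros(3),stopT=8.):
    """tool phase in deg; returns reached phase, hit"""
    d=tool_from;sg=np.sign(tool_to-tool_from)
    while abs(tool_to-d)>1e-6:
        e=d+sg*min(step,abs(tool_to-d));k=np.radians(e)
        hit=move_linear(pos(A0+dA,Y,k+WIND_OFF[0],H),tool(Y,k),v=v,threshold=thr)
        f=rep(k+WIND_OFF[0]);d=e;print(round(e),f.round(1).tolist(),end=" ")
        if hit or abs(f[1])>stopT: print("\nHIT",hit,e,f,current_clock());return e,True
    print("\nt",current_clock());return d,False
WIND_OFF=[0.]   # crank phase minus tool phase (0 or pi)
E
python3 - <<'E'
from h import *
command_gripper(.0155);print(current_finger_gap(),rep(np.radians(282.3)))
wind(282.3,312.3,15,.06,12)
E
```

```text
0.015298879027206117 [-0.27091346 -1.42880758  1.45141491]
297 [-1.1, -1.2, -1.1] 312 [-1.0, -1.2, -1.1] 
t 9.7917
```

```bash
cat >> h.py <<'E'
def regrasp(t0,t1):
    """release at tool phase t0 (deg), grasp the same crank position with tool phase t1=t0-180"""
    k=np.radians(t0)+WIND_OFF[0]
    command_gripper(.05); move_linear(pos(A0,Y,k,.1),v=.15)
    WIND_OFF[0]+=np.radians(t0-t1)
    o=tool(Y,np.radians(t1)); move_ptp(pos(A0,Y,k,.1),o)
    b=move_linear(pos(A0,Y,k,H),v=.1,threshold=6)
    command_gripper(0.);print("regrasp",b,current_finger_gap(),rep(k)); command_gripper(.0155)
    print(current_joint_pos().round(0),current_clock())
    return t1
E
python3 - <<'E'
from h import *
d,h=wind(312.3,425,15,.08,12)
if not h: regrasp(425,245)
E
```

```text
327 [0.1, -1.0, -1.0] 342 [0.6, -1.2, -0.7] 357 [-0.6, -0.2, 0.6] 372 [0.3, 0.8, 0.2] 387 [-0.5, 0.5, 0.2] 402 [-0.4, 0.6, -0.3] 417 [-0.0, -0.4, -0.1] 425 [0.2, -0.3, -0.2] 
t 12.9333
regrasp False 0.014039121555371235 [0.48341268 4.35294447 4.99048818]
[-15. -20. 107.  12.  65. -49.] 18.6917
```

Run:
```python
from h import *
WIND_OFF[0]=np.pi
d,h=wind(245,425,15,.08,10)
if not h: regrasp(425,245)
```

```text
260 [0.4, -0.2, 0.5] 275 [0.5, -0.6, -0.0] 290 [0.1, -0.9, 0.6] 305 [-0.2, -0.4, -0.5] 320 [0.4, -0.5, 0.5] 335 [0.9, -1.8, 0.4] 350 [0.0, -1.3, 0.5] 365 [0.6, -0.5, -0.2] 380 [-0.1, -0.8, 0.1] 395 [-0.3, -1.8, -0.8] 410 [-1.4, -1.4, -0.3] 425 [-1.5, -2.5, -1.3] 
t 23.5917
regrasp False 0.014232154975365318 [ 0.54299552 -4.95466162  5.65208047]
[ -6. -29. 115.   7.  64. -39.] 29.35
```

Run:
```python
from h import *
WIND_OFF[0]=2*np.pi
d,h=wind(245,425,6,.03,7,stopT=7)
k=np.radians(d)
pause(.1);p=current_eef_pos();u,l,n=frame(Y);v=p-A0
print("phase now",np.degrees(np.arctan2(-v@l,v@u))%360,rep(k),current_orientation(),tool(Y,k),current_clock())
```

```text
251 [-1.4, -4.1, 1.1] 257 [-2.1, -3.5, -1.8] 263 [-2.0, -3.7, -1.5] 269 [-1.9, -3.5, -2.2] 275 [-1.9, -4.5, -0.8] 281 [-1.9, -4.3, -2.0] 287 [-3.4, -3.7, -3.0] 293 [-1.8, -3.9, -1.5] 299 [-1.5, -2.7, -0.8] 305 [-2.1, -2.6, -2.7] 311 [-1.6, -2.8, -0.9] 317 [-1.6, -3.7, -1.6] 323 [-1.0, -2.9, -1.7] 329 [-0.8, -1.8, -0.9] 335 [-1.7, -2.3, -0.3] 341 [-1.2, -1.8, -0.8] 347 [-0.2, -0.7, -0.5] 353 [-0.8, -1.3, -0.6] 359 [-0.7, -1.3, -0.0] 365 [-1.0, -1.2, 0.8] 371 [0.2, -1.3, 0.4] 377 [-0.9, -0.5, 0.7] 383 [-0.2, -0.2, -0.5] 389 [0.7, -0.8, -0.8] 395 [0.6, -1.3, -0.7] 401 [0.2, -1.0, -0.1] 407 [0.6, -0.1, -0.2] 413 [1.4, -0.8, 0.6] 419 [-0.3, -1.0, 0.5] 425 [0.2, -1.4, 0.1] 
t 38.6
phase now 65.1831100670399 [-0.23536327 -0.8910703   0.05592477] [-152.44402164  -12.26603195  -60.91860953] [-152.37886965  -12.19908169  -61.07666579] 38.7
```

Run:
```python
from h import *
WIND_OFF[0]=2*np.pi
regrasp(425,245)
d,h=wind(245,300,4,.025,7,stopT=7)
k=np.radians(d)+WIND_OFF[0]
p=current_eef_pos();u,l,n=frame(Y);v=p-A0
print("phase now",np.degrees(np.arctan2(-v@l,v@u))%360,rep(k),current_clock())
```

```text
regrasp False 0.013860867611675888 [-0.45732568  3.95454385  4.40225101]
[-15. -20. 107.  12.  65. -49.] 44.4583
249 [0.3, -0.5, -0.4] 253 [0.8, -1.5, -0.6] 257 [0.0, -0.7, 0.6] 261 [1.2, -1.5, 0.3] 265 [0.8, -2.3, 1.3] 269 [0.1, -4.9, -1.3] 
HIT True 269 [ 0.1399887  -4.92163246 -1.34706912] 46.0417
phase now 84.23225052833536 [ 0.1399887  -4.92163246 -1.34706912] 46.0417
```

Run:
```python
from h import *
WIND_OFF[0]=3*np.pi
d=264.3
for _ in range(8):
    d+=.7; k=np.radians(d)
    move_linear(pos(A0,Y,k+WIND_OFF[0],H),tool(Y,k),v=.02,threshold=8)
    f=rep(k+WIND_OFF[0]); p=current_eef_pos();u,l,n=frame(Y);v=p-A0
    print(round(d,1),np.degrees(np.arctan2(-v@l,v@u))%360,f.round(1),current_clock())
    if f[1]<-9: break
```

```text
265.0 84.72788593393459 [-1.1 -2.7  0.2] 46.2917
265.7 84.61149175814981 [-0.4 -5.6 -2. ] 46.5417
266.4 84.54759486304751 [-1.  -8.5 -4.7] 46.7917
267.1 84.47413537215523 [ -0.7 -10.6  -6.8] 47.0417
```

Run:
```python
from h import *
import json
WIND_OFF[0]=3*np.pi
wind(264.9,172.9,11.5,.07,20,stopT=15)
k=np.radians(172.9)+WIND_OFF[0];p=current_eef_pos();u,l,n=frame(Y);v=p-A0
print("phase now",np.degrees(np.arctan2(-v@l,v@u)),rep(k))
command_gripper(.05);move_linear(pos(A0,Y,k,.15),v=.15)
d=330;move_ptp(pos(A0,Y,np.radians(d),.16,.0),tool(Y,np.radians(d)));pause(.1)
t,q=current_eef_pos(),current_orientation();im=grab_frame("wrist");cv2.imwrite("pics/end.png",im[:,:,::-1])
json.dump((list(map(float,t)),list(map(float,q))),open("endpose.json","w"));print(current_clock(),current_ft_force())
for dd in range(-20,12,3):
    r=np.radians(dd);print(dd,wproj(pos(A0,Y,r,.063),t,q)[0].round(),end=";")
```

```text
253 [-0.9, 0.3, -0.0] 242 [-1.0, 1.6, -0.5] 230 [0.1, 0.1, -0.0] 219 [0.5, -0.3, -0.6] 207 [0.6, 0.3, 0.4] 196 [0.2, 1.1, -0.1] 184 [0.2, -0.1, -0.2] 173 [-0.6, -0.5, 0.1] 
t 49.8833
phase now -7.036976333044998 [-0.55107753 -0.52194038  0.06947301]
54.0 [-0.36444158 -0.4040756  -0.13199915]
-20 [332. 149.];-17 [335. 149.];-14 [338. 150.];-11 [340. 151.];-8 [343. 152.];-5 [346. 153.];-2 [348. 154.];1 [351. 156.];4 [353. 157.];7 [355. 159.];10 [357. 160.];
```

View pics/end.png

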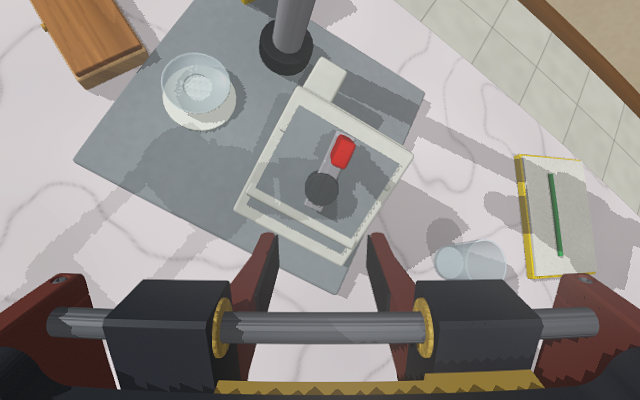

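The final picture shows the grip at about (344,151), which puts the crank at roughly -7°, a quarter turn short of the stop. The gripper is clear, and the dish, slide box and beaker are standing.

```bash
python3 -c "
from workcell import *
print(close_job())"
```

```text
the job is handed in; nothing more can be done
None
```

I wound the crank clockwise about 1.45 turns to the top stop, felt at about 11 N on the grip, backed it off a quarter turn, let go and handed the job in at about 54 s; the beaker, dish and slide box were seen standing at the end, but the bottle was out of that last picture.

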